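# Set the date wheel of a coffee canister to March

## Task

The coffee canister on the shelf has just been refilled, so set the date wheel in its lid to March: flick the wheel round by its edge with a fingertip, one click per month, until its pointer bar rests at the third tick clockwise from the long tick at the latch. Only touch the wheel lightly; do not pinch or force it, leave the canister standing where it is, and do not disturb the pepper mill, the pinch pot or the light switch.

Things in the scene. Friction and masses are not known exactly. Their poses are not given: they have to be found in the camera images.
- canister: closed stainless coffee canister, loose on the shelf, 0.6 to 1.1 kg, 120 mm across the lid, origin at the centre of its underside, z up. Flat lid top 126 mm above the origin, clear of anything from radius 50 mm to its edge at 60 mm. Latch lever on the -x side (26 mm wide, out to radius 64 mm) and clamp hinge on the +x side, both at least 10 mm below the lid top
- long_tick (a point): long tick printed on the lid over the latch, 55 mm from the canister's axis on its -x side. Twelve ticks ring the lid like the hours of a clock, one a month; this is the twelfth. Months run clockwise seen from above (canister frame: -x, then +y, +x, -y), 30 degrees apart, so the third tick, March, lies on the +y side
- date_wheel (a joint): wheel angle in rad, clockwise seen from above: 0 with the pointer at the long tick, 1.571 at the third tick; endless both ways. It springs into the nearest click when let go, one click every 0.524 rad (30 degrees); passing a click takes about 0.07 N m, 1.6 N at a lobe. It starts in a click, two to five clicks short of the third tick
- wheel_centre (a point): centre of the top face of the black plastic date wheel, which lies flat on the lid and turns about the canister's vertical axis: disc of radius 41 mm reaching 12.5 mm above the lid top, with six rounded finger lobes 11 mm wide on its edge, 60 degrees apart, standing out to radius 50 mm. A fixed grey valve of radius 13 mm pokes 2 mm out of the middle
- pointer_tip (a point): outer end of the raised pale pointer bar (6 mm wide, 3 mm high) on top of the wheel, 48 mm from the wheel's axis; the bar runs radially out over one of the six lobes
- shelf: fixed birch board 220 x 980 x 30 mm (x, y, z), origin at the centre of its underside, top 30 mm above that. A plastered half-height wall, top 184 mm above the worktop, runs along its far edge; a flat hob 6 mm high lies on the worktop between robot and shelf
- pepper_mill: glass and steel pepper mill, loose, 162 mm high, 58 mm across, origin at the centre of its underside; not to be disturbed
- pinch_pot: white porcelain pinch pot with lid, loose, 84 mm across, 76 mm high with its knob, origin at the centre of its underside; not to be disturbed
- light_switch (a joint): small steel toggle, 22 mm long, standing on a white switch box (70 x 42 x 24 mm) near the -y end of the shelf; 0 leans towards the robot, 0.68 away from it; to be left as it is
There are look-alikes about, which are no part of the job. What is shaped like the canister but yellow is not meant.

How it is judged:
At the end, for the whole second after the job is handed in: The wheel rests in the click at which its pointer bar stands at the third tick clockwise from the long tick (within 8 degrees); the canister stands upright on the shelf within 25 mm of where it was; the mill and the pot are within 15 mm of their places and the light switch has not been moved (y of pointer_tip in the frame of canister above 0.04 m and x of pointer_tip in the frame of canister between -0.007 and 0.007 m and velocity of joint date_wheel between -0.1 and 0.1 rad/s and distance of canister from where it was at the start of the episode below 0.025 m and angle between canister's own z axis and vertical below 0.05 rad and linear speed of canister below 0.02 m/s and distance of each of pepper_mill, pinch_pot from where it was at the start of the episode below 0.015 m and angle between pepper_mill's own z axis and vertical below 0.1 rad and value of joint light_switch below 0.2 rad); the robot touches nothing.
It fails at once if the canister is lifted off the shelf (6 mm) or tipped (0.12 rad) (z of canister in the frame of shelf above 0.036 m or angle between canister's own z axis and vertical above 0.12 rad).
It fails at once if the canister is shoved out of its place (more than 25 mm) (distance of canister from where it was at the start of the episode above 0.025 m).
It fails at once if the wheel or canister is pinched or forced (more than 25 N from the fingers) (contact force between the fingers and canister above 25 N).
It fails at once if the pepper mill or the pinch pot is disturbed (15 mm) (distance of any of pepper_mill, pinch_pot from where it was at the start of the episode above 0.015 m).
It fails at once if the light switch is moved (value of joint light_switch above 0.2 rad).
It also fails if it takes over 72 s, if anything falls off the work surface, if the arm or the gripper's body presses on something with over 40 N, if the wrist force passes 120 N, or if a joint passes its speed limit or range.

## Robot

A 6-joint arm with a two-finger parallel gripper is mounted at the origin on the work surface. World frame = base frame: x ahead of the robot, y to its left, z up, the work surface at z = 0. Lengths are in m, angles in rad, forces in N, time in s.
With the tool pointing down it reaches from about 0.275 to 0.875 m from the base axis. Payload 12.5 kg.
Tool frame: the origin (TCP) lies on the centre line of the jaws, within the pads' length; the fingertips stand r.finger_overhang ahead of it and the grasp point (between the pads) lies 3 mm ahead of it (r.finger_overhang is the distance from the TCP to the fingertips, in m); z points along the fingers, y is the line along which they close (so a half turn about z gives the same grasp; the last joint's range is limited). The gripper opens to 85 mm and grips with 20 to 120 N. Pads are 22 mm wide; open, the fingers measure 114 mm over their backs; the gripper's body (76 mm by 85 mm) begins 54 mm behind the grasp point. The pads swing forward as they close: fully open they stand 13 mm farther back than shut.
Start: joints at [1.016, 0.351, 1.652, -0, 1.139, -0.085], TCP at [0.249, 0.49, 0.253] pointing down, gripper open.
Joint ranges: [-2.75, 2.75], [-0.79, 2.1], [0.01, 2.65], [-1.57, 4.71], [0.07, 3.14], [-2.87, 2.87]. Speed limits (rad/s): [2.22, 2.22, 2.79, 3.14, 3.14, 3.14].

## Interface

Orientations are given as a unit quaternion [x, y, z, w].
In Python, from cell import r, optics gives the robot as it stands. The module is installed in compiled form; this text tells all that it offers. Calls block until the motion is done:
- r.move_to(position, orientation): joint-space move of the TCP to a pose.
- r.move_linear(position, rot=None, vel=0.15): straight line of the TCP; rot=None keeps the orientation; vel is the mean speed in m/s.
- r.set_joints(angles): joint-space move.
- r.set_gripper(opening, squeeze=None): opening from 0.0 (shut) to 1.0 (fully open); squeeze is the grip in N (None keeps the last); returns when the fingers have stopped.
- r.sleep(seconds).
- r.inverse_kinematics(position, orientation): joint angles nearest the present ones, or None.
- optics.get_image(name): name is "side" or "top" or "wrist"; returns a dict with "pixels" (420x560x3 uint8, red, green, blue), "depth" (420x560 float32, m along the optical axis (not along the pixel's ray), 0 where there is no reading), "fx", "fy", "cx", "cy" (pixels), "D" ([k1, k2, p1, p2, k3] as OpenCV has them; the pictures are not rectified), "camera_from_world" (4x4, takes a point from world to camera coordinates); the wrist camera has in their place "mount" (4x4, takes a point from camera to tool coordinates, whose origin is the TCP and whose axes are the flange's). Camera axes: x right, y down, z forward; pixel columns grow to the right and rows downward; lengths in m; the calibration is good to about 2 mm. A picture is of the moment at which its call begins: read the wrist's pose just before it.
A pose or a line that the arm cannot do raises r.PlanningError and nothing moves.
- r.hand_in(): hands the job in; it is judged then, once.
Readings, each from a call of its own:
- r.current_t(): time.
- r.current_q(): joint angles.
- r.current_qvel(): joint speeds.
- r.current_effort(): joint torques, N m.
- r.current_tool_pos(): TCP position.
- r.current_ee_rot(): TCP orientation.
- r.current_contact_force(): force on the tool from outside, world axes, zero at the start.
- r.current_torque(): the same for the moment, N m.
- r.current_opening(): opening from 0.0 (shut) to 1.0 (fully open).
- r.current_finger_force(): force on a finger pad.
Only numpy, scipy, OpenCV 4.12 (cv2) and the standard library are available. Lean on these libraries where they do the work, as an engineer would, in place of code of your own. Each camera call takes 0.05 s, during which the arm holds its last target. There are 200 camera calls.

## Working session

There is one attempt and no reset: what is moved stays moved. The work goes in short steps, each a Python script; the robot and the scene stay as the last script left them, time stands still between calls to the robot, and variables do not carry over. Pictures are saved under pics/ and viewed, at most 10 in all, crops included, and the job is handed in when it is done.

```bash
mkdir -p pics
python3 - <<'E'
from cell import r,optics
import cv2,numpy as np
for n in("top","side"):
    d=optics.get_image(n); cv2.imwrite(f"pics/{n}0.png",d["pixels"][:,:,::-1]); np.savez(f"{n}0.npz",**d)
    print(n,d["fx"],d["cx"],d["cy"],d["D"],np.round(d["camera_from_world"],3).tolist())
print(r.current_t(),r.finger_overhang,r.current_ee_rot())
E
```

```text
top 456.16167770928286 275.00660041828274 206.9451847501401 [-0.10074298  0.          0.          0.          0.        ] [[0.007, -1.0, 0.016, -0.234], [-0.989, -0.009, -0.146, 0.51], [0.147, -0.015, -0.989, 1.661], [0.0, 0.0, 0.0, 1.0]]
side 543.7093720158674 271.19159284403946 200.33632938807824 [-0.02763581  0.          0.          0.          0.        ] [[0.806, 0.592, 0.002, -0.273], [0.466, -0.631, -0.62, -0.265], [-0.366, 0.5, -0.784, 2.185], [0.0, 0.0, 0.0, 1.0]]
0.1 0.022 [ 2.32746098e-01  9.72537388e-01 -5.03939183e-04 -1.68859497e-04]
```

View pics/top0.png

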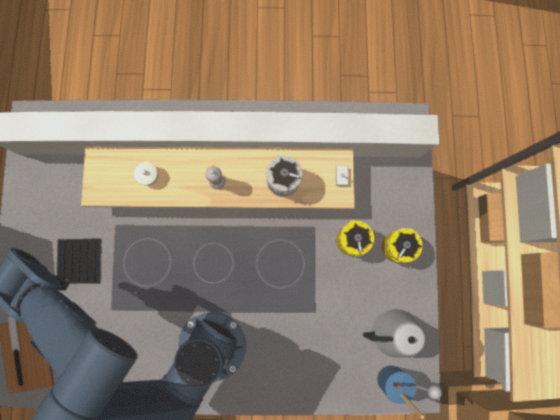

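View pics/side0.png

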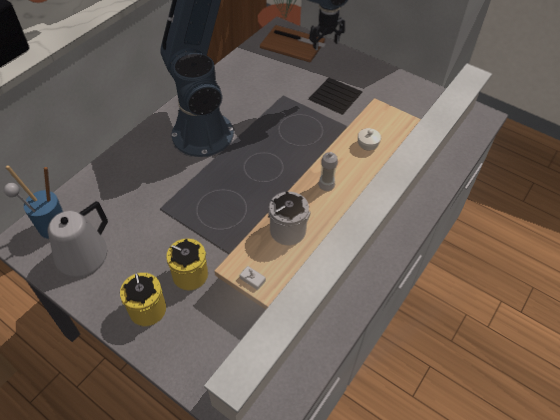

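The pictures show three canisters. The steel one is on the shelf at top (284,175) / side (289,215). The two yellow ones are on the worktop at top (357,238) and (403,246). The steel one on the shelf fits the description; the yellow ones are excluded. Next I'll localise it and confirm with an enlarged crop.

```bash
cat > h.py <<'E'
import numpy as np,cv2
from scipy.spatial.transform import Rotation as R
def K(d): return np.array([[d["fx"],0,d["cx"]],[0,d["fy"],d["cy"]],[0,0,1.]])
def W(d): return np.linalg.inv(d["camera_from_world"])   # world from camera
def rays(d,uv):
    n=cv2.undistortPoints(np.float64(uv).reshape(-1,1,2),K(d),d["D"])[:,0]
    return np.c_[n,np.ones(len(n))]
def onplane(d,uv,z):
    T=W(d); v=rays(d,uv)@T[:3,:3].T; o=T[:3,3]
    return o+v*((z-o[2])/v[:,2])[:,None]
def cloud(d):
    h,w=d["depth"].shape; uv=np.stack(np.meshgrid(np.arange(w),np.arange(h)),-1).reshape(-1,2)
    T=W(d); P=(rays(d,uv)*d["depth"].reshape(-1,1))@T[:3,:3].T+T[:3,3]; P[d["depth"].ravel()==0]=np.nan
    return P.reshape(h,w,3)
def project(d,P):
    T=np.array(d["camera_from_world"]); rv=cv2.Rodrigues(T[:3,:3])[0]
    return cv2.projectPoints(np.float64(P).reshape(-1,1,3),rv,T[:3,3],K(d),np.float64(d["D"]))[0][:,0]
E
python3 - <<'E'
from h import *
d=dict(np.load("top0.npz")); P=cloud(d)
for n,(u,v) in dict(shelf=(240,195),shelf2=(320,160),lid=(284,160),wheel=(276,175),mill=(214,172),pot=(146,174),switch=(343,176),wall=(284,125),shelfnear=(284,203),shelffar=(284,151)).items():
    print(n,np.round(P[v,u],3))
c=P[150:200,260:310].reshape(-1,3); c=c[(c[:,2]>.13)]
print(np.nanmin(c,0),np.nanmax(c,0),np.histogram(c[:,2],bins=np.arange(.1,.24,.005)))
im=d["pixels"][145:205,250:320,::-1]; cv2.imwrite("pics/crop.png",cv2.resize(im,None,fx=9,fy=9,interpolation=2))
E
```

```text
shelf [ 0.541 -0.105  0.127]
shelf2 [ 0.672 -0.39   0.125]
lid [ 0.635 -0.255  0.265]
wheel [ 0.584 -0.229  0.263]
mill [ 0.59  -0.028  0.275]
pot [0.602 0.218 0.185]
switch [ 0.603 -0.464  0.176]
wall [ 0.782 -0.258  0.185]
shelfnear [ 0.514 -0.261  0.121]
shelffar [ 0.704 -0.26   0.124]
[ 0.52710543 -0.34922703  0.13017255] [ 0.70565993 -0.17442016  0.27237417] (array([ 0,  0,  0,  0,  0,  0, 27,  9,  5,  7, 10,  3,  4,  4,  5,  6,  6,
       10,  6,  4,  9,  2,  1,  5, 15, 19, 16]), array([0.1  , 0.105, 0.11 , 0.115, 0.12 , 0.125, 0.13 , 0.135, 0.14 ,
       0.145, 0.15 , 0.155, 0.16 , 0.165, 0.17 , 0.175, 0.18 , 0.185,
       0.19 , 0.195, 0.2  , 0.205, 0.21 , 0.215, 0.22 , 0.225, 0.23 ,
       0.235]))
```

View pics/crop.png

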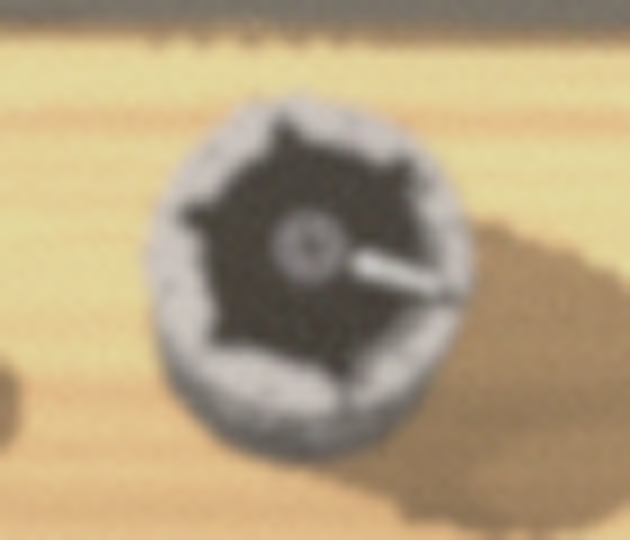

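The crop confirms the steel canister with the black wheel. The pale pointer runs from about (355,262) to (450,292), towards world -y. Next is a close look with the wrist camera from above.

Run:
```python
from h import *
from cell import r,optics
d=optics.get_image("wrist"); M=np.array(d["mount"]); print(np.round(M,3).tolist(),d["fx"])
r.set_gripper(0.0)
p=r.current_tool_pos(); r.move_linear([p[0],p[1],0.42],vel=.3)
# tool down, tool x toward robot (-x) or ahead: choose tool x = world +x, y=-y
Rt=np.diag([1.,-1,-1]); q=R.from_matrix(Rt).as_quat()
c=np.array([0.592,-0.245,0.252])
best=None
for Rt in (np.diag([1.,-1,-1]),np.diag([-1.,1,-1])):
    q=R.from_matrix(Rt).as_quat()
    Tc=Rt@M[:3,3]; ax=Rt@M[:3,2]
    for h in (.22,.25,.28):
        cam=c-ax/abs(ax[2])*h; pos=cam-Tc
        s=r.inverse_kinematics(pos,q); print(np.round(pos,3),None if s is None else np.round(s,2))
        if s is not None and best is None and pos[2]>.33: best=(pos,q)
r.move_to(*best)
T=np.eye(4);T[:3,:3]=R.from_quat(r.current_ee_rot()).as_matrix();T[:3,3]=r.current_tool_pos()
d=optics.get_image("wrist"); d["camera_from_world"]=np.linalg.inv(T@M)
np.savez("w1.npz",**d); cv2.imwrite("pics/w1.png",d["pixels"][:,:,::-1]); print(r.current_t(),np.round(r.current_q(),2),r.current_tool_pos())
```

```text
[[0.001, -0.95, -0.313, 0.081], [1.0, 0.0, 0.001, 0.0], [-0.001, -0.313, 0.95, -0.121], [0.0, 0.0, 0.0, 1.0]] 342.72896180287665
[ 0.584 -0.244  0.351] [-0.47  0.43  1.29 -0.    1.42  1.1 ]
[ 0.594 -0.244  0.381] [-0.46  0.44  1.21 -0.    1.49  1.11]
[ 0.604 -0.244  0.411] [-0.46  0.45  1.13 -0.    1.56  1.11]
[ 0.6   -0.246  0.351] [-0.46  0.46  1.24 -0.    1.43 -2.03]
[ 0.59  -0.246  0.381] [-0.47  0.43  1.22 -0.    1.49 -2.04]
[ 0.58  -0.246  0.411] [-0.47  0.4   1.19 -0.    1.54 -2.05]
4.525 [-0.47  0.43  1.29  0.    1.42  1.1 ] [ 0.58426017 -0.24380892  0.35121494]
```

View pics/w1.png

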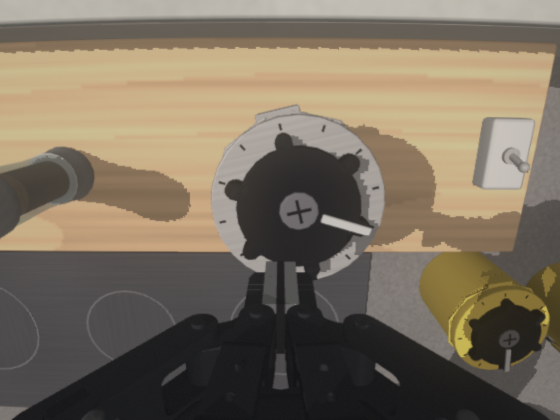

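The wrist view shows the steel lid at about (298,195), with the valve at (300,211) and the hinge at (278,115). The pointer runs from (322,219) to (370,233), and ticks are visible at (242,147), (280,126), (324,127), (358,152), (376,187) and others. The gripper hides the latch side. The switch is at (505,155). Next I'll measure the centre and the tick and pointer angles.

```bash
cat >> h.py <<'E'
def wheel(d,zl,c0,verbose=True):
    """centre (valve), pointer angle, lobe angles, tick angles in world, lid top at zl"""
    g=cv2.cvtColor(d["pixels"],cv2.COLOR_RGB2GRAY).astype(np.float32)
    def polar(c,z,rs,ths):
        rr,tt=np.meshgrid(rs,ths,indexing="ij")
        P=np.stack([c[0]+rr*np.cos(tt),c[1]+rr*np.sin(tt),np.full_like(rr,z)],-1)
        uv=project(d,P.reshape(-1,3)).reshape(*rr.shape,2).astype(np.float32)
        return cv2.remap(g,uv[...,0],uv[...,1],cv2.INTER_LINEAR)
    # valve: grey blob near c0 enclosed in black
    uv0=project(d,[*c0[:2],zl+.0145])[0]
    m=((g>70)).astype(np.uint8)
    n,lab,st,cen=cv2.connectedComponentsWithStats(m)
    ok=[i for i in range(1,n) if np.hypot(*(cen[i]-uv0))<25 and 60<st[i,4]<3000]
    i=max(ok,key=lambda i:-np.hypot(*(cen[i]-uv0)))
    c,_=cv2.minEnclosingCircle(np.argwhere(lab==i)[:,::-1].astype(np.float32))
    bb=st[i]; c=onplane(d,[[bb[0]+(bb[2]-1)/2,bb[1]+(bb[3]-1)/2]],zl+.0145)[0]
    th=np.deg2rad(np.arange(0,360,1.))
    a=polar(c,zl+.0155,np.linspace(.022,.038,12),th).mean(0)
    w=np.clip(a-np.median(a)-20,0,None); ptr=np.angle((w*np.exp(1j*th)).sum())
    t=polar(c,zl,np.linspace(.0525,.0575,8),th).mean(0)
    l=polar(c,zl+.011,np.linspace(.044,.047,5),th).mean(0)
    return c,np.rad2deg(ptr),t,l
E
python3 - <<'E'
from h import *
d=dict(np.load("w1.npz")); P=cloud(d)
for n,(u,v) in dict(lid=(300,135),lid2=(230,205),wheel=(270,200),valve=(300,204),shelf=(180,80),mill=(60,160)).items(): print(n,np.round(P[v,u],4))
zl=.2525
c,ptr,t,l=wheel(d,zl,[.592,-.245]); print("centre",c,"ptr",ptr,"top est:")
np.set_printoptions(linewidth=200)
bg=np.array([np.median(np.roll(t,-k+15)[:31]) for k in range(360)])
print("tick dark",[(k,int(bg[k]-t[k])) for k in range(360) if bg[k]-t[k]>20])
print("lobes",[k for k in range(360) if l[k]<60])
# lid rim check: hinge direction
h=P[108:122,255:302].reshape(-1,3); h=h[(h[:,2]>.2)&(h[:,2]<.246)]; print(len(h),np.nanmedian(h,0))
E
```

```text
lid [ 0.6423 -0.2569  0.2482]
lid2 [ 0.5953 -0.21    0.2489]
wheel [ 0.6026 -0.2377  0.2614]
valve [ 0.6005 -0.2569  0.2634]
shelf [ 0.6819 -0.1478  0.1228]
mill [ 0.6106 -0.0364  0.1557]
centre [ 0.59735548 -0.25550206  0.267     ] ptr -107.06029652293837 top est:
tick dark [(13, 26), (43, 25), (74, 28), (104, 35), (134, 46), (135, 35), (136, 25), (137, 31), (138, 33), (139, 30), (140, 25), (166, 39), (167, 50), (168, 50), (169, 50), (170, 47), (171, 29), (186, 22), (187, 41), (188, 42), (189, 42), (190, 40), (191, 39), (192, 37), (193, 36), (194, 34), (223, 50), (224, 24), (252, 54), (253, 62), (254, 41), (255, 33), (256, 22), (282, 43), (283, 35), (302, 20), (303, 24), (312, 33), (313, 24), (342, 23), (343, 25)]
lobes [9, 10, 11, 12, 13, 14, 15, 71, 72, 73, 74, 75, 76, 130, 131, 132, 133, 134, 135, 136, 137, 138, 139, 163, 164, 165, 166, 167, 168, 169, 187, 188, 189, 190, 191, 192, 193, 194, 195, 196, 197, 198, 199, 257, 258, 259, 307, 308, 309, 310, 311, 312, 313, 314, 315, 316, 317, 318, 319]
359 [ 0.65521492 -0.24208117  0.23893555]
```

```bash
cat > push.py <<'E'
from h import *
from cell import r,optics
RC=.0545; ZL=.2505; ZT=ZL+.005+r.finger_overhang
class Stop(Exception): pass
def pose(c,phi,z):
    a=np.deg2rad(phi); Rt=R.from_euler("z",phi-180,degrees=True).as_matrix()@np.diag([1.,-1,-1])
    return [c[0]+RC*np.cos(a),c[1]+RC*np.sin(a),z], R.from_matrix(Rt).as_quat()
def go(c,phi,z,vel):
    p,q=pose(c,phi,z); r.move_linear(p,rot=q,vel=vel)
    f=r.current_contact_force(); print(int(phi),np.round(f,1),round(r.current_t(),1))
    if np.linalg.norm(f)>12: r.move_linear([p[0],p[1],z+.04],vel=.1); raise Stop
def push(c,start,end,back=8):
    go(c,start,ZT+.03,.15); go(c,start,ZT,.06)
    n=int(np.ceil((start-end)/12))
    for k in range(1,n+1): go(c,start+(end-start)*k/n,ZT,.04)
    go(c,end+back,ZT,.04); go(c,end+back,ZT+.06,.15)
def look(name):
    d=optics.get_image("top"); c,ptr,t,l=wheel(d,ZL,C0); print("top: centre",np.round(c,4),"ptr",round(ptr%360,1))
    cv2.imwrite(f"pics/{name}.png",cv2.resize(d["pixels"][140:210,240:330,::-1],None,fx=8,fy=8,interpolation=2)); return d
C0=[.5965,-.2545]
E
python3 - <<'E'
from push import *
for n in("w1","top0"):
    d=dict(np.load(n+".npz")); c,ptr,*_=wheel(d,ZL,C0); print(n,c,ptr%360)
print(r.current_opening(),np.round(r.current_contact_force(),2))
for phi in(223,193,155):
    p,q=pose(C0,phi,ZT); s=r.inverse_kinematics(p,q); print(None if s is None else np.round(s,2))
E
```

```text
w1 [ 0.59669828 -0.25561427  0.265     ] 252.93386986156418Traceback (most recent call last):
  File "<stdin>", line 3, in <module>
  File "h.py", line 31, in wheel
    i=max(ok,key=lambda i:-np.hypot(*(cen[i]-uv0)))
ValueError: max() iterable argument is empty
```

```bash
sed -i 's/60<st\[i,4\]/12<st[i,4]/; s/<25 and/<12 and/' h.py
python3 - <<'E'
from push import *
d=dict(np.load("top0.npz")); print(onplane(d,[[284.4,172.8]],ZL+.0145))
for n in("w1","top0"):
    try:
        d=dict(np.load(n+".npz")); c,ptr,*_=wheel(d,ZL,C0); print(n,c,ptr%360)
    except ValueError as e: print(n,e)
print(r.current_opening(),np.round(r.current_contact_force(),2))
for phi in(223,193,155):
    p,q=pose(C0,phi,ZT); s=r.inverse_kinematics(p,q); print(None if s is None else np.round(s,2))
E
```

```text
[[ 0.5916514  -0.25680932  0.265     ]]
w1 [ 0.59669828 -0.25561427  0.265     ] 252.93386986156418
top0 max() iterable argument is empty
-0.0004097316674732732 [-0.76  0.05 -0.38]
[-0.56  0.47  1.41 -0.    1.26  0.26]
[-0.53  0.43  1.47 -0.    1.24  0.81]
[-0.48  0.41  1.51 -0.    1.23  1.53]
```

```bash
cat >> push.py <<'E'
def wlook(name,save=False):
    T=np.eye(4);T[:3,:3]=R.from_quat(r.current_ee_rot()).as_matrix();T[:3,3]=r.current_tool_pos()
    d=optics.get_image("wrist"); d["camera_from_world"]=np.linalg.inv(T@np.array(d["mount"]))
    np.savez(name+".npz",**d); cv2.imwrite(f"pics/{name}.png",d["pixels"][:,:,::-1])
    c,ptr,t,l=wheel(d,ZL,C0); print(name,"centre",np.round(c,4),"ptr",round(ptr%360,1),"t",round(r.current_t(),1)); return c,ptr,t,l
E
python3 - <<'E'
from push import *
r.move_to([.610,-.256,.36],R.from_matrix(np.diag([-1.,1,-1])).as_quat())
c,ptr,t,l=wlook("w2")
bg=np.array([np.median(np.roll(t,-k+15)[:31]) for k in range(360)])
print([(k,int(bg[k]-t[k])) for k in range(360) if bg[k]-t[k]>20])
P=cloud(dict(np.load("w2.npz"))); z=P[...,2]; rr=np.hypot(P[...,0]-c[0],P[...,1]-c[1])
print("lid z",np.nanmedian(z[(rr>.0515)&(rr<.058)&(z>.24)]),"wheel z",np.nanmedian(z[(rr>.02)&(rr<.038)&(z>.24)]))
E
```

```text
w2 centre [ 0.5945 -0.255   0.265 ] ptr 253.8 t 7.2
[(0, 39), (1, 38), (2, 27), (42, 37), (43, 45), (72, 36), (73, 35), (102, 31), (103, 32), (132, 20), (133, 37), (163, 32), (164, 21), (192, 75), (193, 95), (194, 96), (195, 81), (223, 26), (224, 43), (249, 23), (250, 39), (251, 43), (252, 49), (253, 61), (254, 73), (255, 57), (256, 47), (257, 42), (258, 25), (283, 30), (284, 49), (304, 20), (313, 38), (314, 43), (315, 32), (316, 34), (317, 33), (318, 33), (319, 30), (343, 48), (344, 24), (357, 30), (358, 39), (359, 39)]
lid z 0.24918394641916683 wheel z 0.3919112794338102
```

View pics/w2.png

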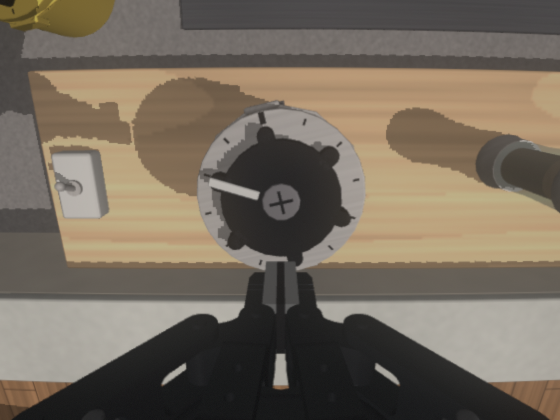

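The second wrist view shows the long tick at (262,117), the pointer from (258,195) to (210,182) and the switch at (75,185). The long tick is at 193° and the pointer at 253°, with the target at 103°, so it needs five clicks clockwise. The first push is two clicks on the near side.

```bash
sed -i 's/^C0=.*/C0=[.5956,-.2553]/' push.py
python3 - <<'E'
from push import *
p,q=pose(C0,223,ZT+.08); r.move_to(p,q); print(np.round(r.current_q(),2))
push(C0,223,155)
p,q=pose(C0,193,.351); r.move_to([p[0]+.04,p[1],p[2]],q)
wlook("w3")
E
```

```text
[-0.56  0.42  1.29  0.    1.43  0.26]
223 [-0.2  0.3  0.4] 9.7
223 [-0.1  0.6 -0.1] 10.3
211 [ 0.8  0.1 -0.1] 10.8
200 [ 0.5 -0.4 -1.1] 11.2
189 [ 0.1 -0.7 -0.4] 11.6
177 [ 0.5 -1.7 -0.4] 12.0
166 [-0.2 -0.3  0.5] 12.4
155 [-0.2  0.3 -1.1] 12.8
163 [-0.8  0.4  1.1] 13.2
163 [-0.1 -0.6 -0.8] 13.7
w3 centre [ 0.5969 -0.2546  0.265 ] ptr 193.6 t 14.4
```

The wheel turned two clicks (pointer now at 193.6°) and the canister has not moved. Two more clicks, then one.

Run:
```python
from push import *
push(C0,223,155)
p,q=pose(C0,193,.351); r.move_to([p[0]+.04,p[1],p[2]],q)
c,ptr,*_=wlook("w4")
if abs(ptr%360-133)<8:
    push(C0,223,185)
    p,q=pose(C0,193,.351); r.move_to([p[0]+.04,p[1],p[2]],q)
    c,ptr,t,l=wlook("w5")
    bg=np.array([np.median(np.roll(t,-k+15)[:31]) for k in range(360)])
    print([(k,int(bg[k]-t[k])) for k in range(360) if bg[k]-t[k]>20])
```

```text
223 [-0.1  0.7  0.4] 15.0
223 [ 0.7 -0.3 -0.1] 15.7
211 [-0.2  0.1  0.3] 16.1
200 [-0.8 -0.4  0.1] 16.5
189 [ 0.2  0.5 -0.3] 16.9
177 [-2.1 -0.6 -0.5] 17.4
166 [-1.   0.3 -0.4] 17.8
155 [-0.2 -0.5 -0.2] 18.2
163 [ 0.4  0.3 -0.2] 18.5
163 [ 0.1 -0.   0.3] 19.1
w4 centre [ 0.5969 -0.2546  0.265 ] ptr 134.2 t 19.7
223 [0.5 0.6 1. ] 20.4
223 [ 0.1 -0.2  1.5] 21.0
213 [-0.  -0.7 -0.4] 21.4
204 [ 0.4 -0.7 -0.5] 21.8
194 [-0.1  0.4  0.1] 22.1
185 [-0.7 -0.7  0.4] 22.5
193 [-0.1  0.1  0.6] 22.9
193 [-0.   0.  -0.2] 23.4
w5 centre [ 0.5967 -0.2547  0.265 ] ptr 103.8 t 23.8
[(13, 33), (43, 30), (44, 27), (74, 38), (104, 45), (105, 25), (134, 54), (135, 32), (161, 41), (162, 58), (163, 72), (164, 79), (165, 80), (166, 78), (167, 73), (168, 63), (169, 45), (170, 21), (200, 51), (201, 57), (202, 57), (203, 57), (204, 49), (205, 22), (223, 26), (224, 28), (225, 20), (252, 48), (253, 46), (272, 20), (273, 35), (274, 38), (275, 38), (276, 39), (277, 43), (278, 42), (279, 42), (280, 41), (281, 37), (282, 57), (283, 38), (312, 42), (313, 24), (342, 31), (343, 28)]
```

View pics/w5.png

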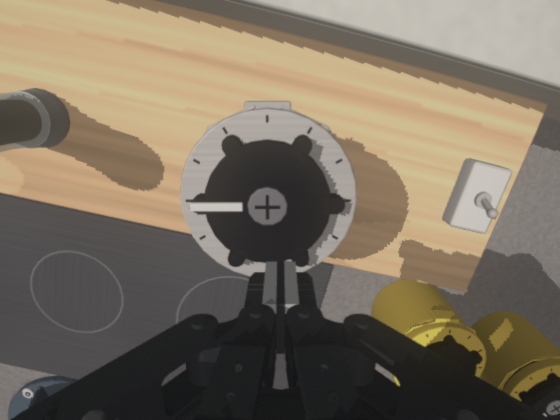

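The pointer now runs from (243,207) to (190,207), at 103.8°. That is the third tick, 90° clockwise from the long tick at 193°. The canister is in place and the robot is clear of everything.

Run:
```python
from push import *
r.sleep(.5); print(r.hand_in())
```

```text
the job is handed in; nothing more can be done
None
```

I turned the date wheel five clicks to March (pointer measured at 103.8° against the third tick at 103°) without moving the canister, and handed the job in; no verdict was returned.

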